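# Tare the balance through its shuttered key well

## Robot

A 6-joint arm with a two-finger parallel gripper is mounted at the origin on a cart in front of the work surface, level with it; the furniture and walls round the work are solid. World frame = base frame: x ahead of the robot, y to its left, z up, the work surface at z = 0. Lengths are in m, angles in rad, forces in N, time in s.
With the tool pointing down it reaches from about 0.375 to 0.9 m from the base axis. Payload 3.1 kg.
Tool frame: the origin (TCP) lies between the finger pads; the fingertips stand 8 mm ahead of it and the grasp point (between the pads) lies 11 mm behind it; z points along the fingers, y is the line along which they close (so a half turn about z gives the same grasp; the last joint's range is limited). The gripper opens to 87 mm and grips with 3 to 60 N. Pads are 19 mm wide; open, the fingers measure 117 mm over their backs; the gripper's body (75 mm by 190 mm) begins 51 mm behind the grasp point.
Start: joints at [-1.437, 0.527, 1.433, -0, 1.181, -0.178], TCP at [0.192, -0.595, 0.231] pointing down, gripper open.
Joint ranges: [-3.08, 3.08], [-0.75, 2.2], [0.22, 2.44], [-1.43, 4.57], [0, 2.65], [-2.85, 2.85]. Speed limits (rad/s): [2.79, 2.79, 3.14, 3.14, 3.14, 3.14].

## Interface

Orientations are given as a unit quaternion [x, y, z, w].
In Python, from rig import robot, vision, job gives the robot as it stands.
- The arm moves only by the shell command python3 -m handwheel 'ROWS' [OPENING] [FORCE]. ROWS is JSON, a list of rows, each a list of 4 numbers: the shift along the tool's x, y, z as a fraction of full scale, then the turn about the tool's z as a fraction of full scale. A call has 1 to 20 rows; each row is the pose to reach, as a shift and turn from the pose commanded when the call began, along the tool's axes at that moment, turning the shorter way round; what a row does not reach only later rows make up. Full scale, the value 1, is 300 mm for a shift and 2 pi rad for a turn. A row lasts 1/12 s, in which the tool goes at most 41.7 mm and 7.16 degrees, less where a joint would pass 70% of its speed; a pose out of reach is approached as far as the arm can. A call with a number of a shift or a turn outside -1 to 1 is refused whole. A call with a gripper value outside its range is refused whole. OPENING is the opening in per cent of the stroke, from 0 (shut) to 100 (fully open), set as the call begins (- or left out, the last holds). The fingers move at their own pace and stop on an object; FORCE is the grip in N (left out, the last holds). Time passes only in rows, so rows that repeat a pose let the fingers close. It gives the time, the measured TCP pose, the force, the opening and the grip force at its end, in the units of the state.
- robot.get_obs(): the state, without advancing time (a new reading comes with each control period).
- vision.camera(name): name is "side" or "top" or "wrist"; returns a dict with "frame" (480x640x3 uint8, red, green, blue), "K" (3x3 intrinsics, pixels), "cam_to_world" (4x4, takes a point from camera to world coordinates); the wrist camera has in their place "hand_eye" (4x4, takes a point from camera to tool coordinates, whose origin is the TCP and whose axes are the flange's). Camera axes: x right, y down, z forward; pixel columns grow to the right and rows downward; lengths in m; the calibration is good to about 2 mm. A picture is of the moment at which its call begins: read the wrist's pose just before it. There is no depth.
- job.hand_in(): hands the job in; it is judged then, once.
Trained networks look in the newest picture that a camera, given by its name, has taken for a name from the list of things; names that differ only in an ending like _2 or _b are one class to them, and where a whole thing is asked for, a point or a joint stands for the part that bears it (a point fixed in the world has none). Each returns a list of dicts, best first, with "conf" (0 to 1); they miss things now and then, are a little off and sometimes report something else, mostly with a low value. They report only what shows in the picture. A call takes as long as a camera call.
- vision.look_for(camera, label): "point" ([row, column] in pixels, amid what is visible of it).
- vision.outline_of(camera, label): "mask" (480x640 bool, what is visible of it) and "point" ([row, column] in pixels, amid what is visible of it).
The state is a dict: "time": time; "q": joint angles; "joint_velocities": joint speeds; "joint_torque": joint torques, N m; "position": TCP position; "tool_rot": TCP orientation; "ft_force": force on the tool from outside, world axes, zero at the start; "moment": the same for the moment, N m; "grip_width": finger opening in m; "grip_force": force on a finger pad.
Only numpy, scipy, OpenCV 4.12 (cv2) and the standard library are available. Lean on these libraries where they do the work, as an engineer would, in place of code of your own. Each camera call takes 0.05 s, during which the arm holds its last target. There are 200 camera calls.

## Task

Tare the bench balance with its cup standing on the pan: push the sliding shutter fully aside, reach a fingertip into the well it uncovers and press the sunken round key right down for two seconds, then let the key come up and push the shutter fully back over that well. Do not press the square key in the other well; this is all pushing and pressing with the fingertips, so lift nothing, leave the cup standing where it is on the pan, and leave the bottle and the tin beside the balance alone.

Things in the scene. Friction and masses are not known exactly. Their poses are not given: they have to be found in the camera images.
- balance: white bench balance, 190 x 150 mm, deck top 45 mm above the worktop, screwed down. Origin at the centre of its underside; its -x side (with a dark display on the upright face) faces the robot, +x is the rear with the pan, +y its left. Two guide rails, 7 mm high, run along y on the front part of the deck, centred 34.5 mm before and behind the line of the well centres
- tare_well (a point): centre of the mouth of the left well (+y side), level with the deck top, at (-57.5, +36, 45) mm in the balance frame. Round, 50 mm across, 24 mm deep, hidden under the shutter at the start. The round key stands in its middle
- standby_well (a point): centre of the mouth of the right well (-y side), at (-57.5, -36, 45) mm in the balance frame; same size, open at the start, with the square standby key, 21 mm wide, in it, which must not be pressed
- tare_key_top (a point): middle of the top face of the round grey tare key, 26 mm in diameter; at rest 14 mm below the deck top (31 mm above the worktop)
- tare_key (a joint): travel of the tare key in m: 0 up, 0.005 right down; sprung, about 1 N to start and 4 N at the bottom, comes up by itself
- standby_key (a joint): travel of the square key in m: 0 up, 0.005 down; sprung alike; leave it up
- shutter_pocket (a point): centre of the floor of the finger pocket on the shutter, about 4.5 mm above the deck top. The shutter is a 64 x 64 mm aluminium plate, 4 mm thick, that carries an open square pocket, 46 x 46 mm inside, with 4 mm walls that stand 13 mm above the pocket floor: fingertips put into the pocket can push it either way
- shutter (a joint): travel of the shutter in m: 0 fully over the left (tare) well, 0.072 at its other stop, over the right well; grows as it slides along the balance's -y. Stiff, about 1.5 N, stays where it is left
- pan_centre (a point): centre of the top of the round steel pan, 100 mm in diameter, 55 mm above the worktop, at (40, 0, 55) mm in the balance frame
- weighing_cup: small white plastic cup, 27 mm in diameter, 26 mm tall, loose, standing on the pan; origin at the centre of its underside, z up
- dropper_bottle: small dropper bottle, 34 mm in diameter, 74 mm tall, loose, standing at the left of the balance; origin at the centre of its underside
- fuse_tin: flat round tin, 63 mm in diameter, 26 mm high, loose, standing at the right of the balance; origin at the centre of its underside

How it is judged:
On the way, in this order (a step that is already met when the one before it is completed fails the run):
1. the shutter is pushed fully aside (within 7 mm of its far stop) (value of joint shutter above 0.065 m), for 0.2 s.
2. the tare key is held down (at least 3.5 of its 5 mm) for 1.5 s without a break (value of joint tare_key above 0.0035 m), for 1.5 s.
At the end, for the whole second after the job is handed in: After the key was held down, the shutter is back within 4 mm of its stop over the tare well, both keys are up (within 1 mm), the cup stands upright and still on the pan within 12 mm of where it stood, and the bottle and tin are within 20 mm of where they stood (value of joint shutter below 0.004 m and value of joint each of tare_key, standby_key below 0.001 m and horizontal distance between weighing_cup and pan_centre below 0.036 m and z of weighing_cup in the frame of pan_centre between -0.004 and 0.004 m and angle between weighing_cup's own z axis and vertical below 0.1 rad and distance of weighing_cup from where it was at the start of the episode below 0.012 m and linear speed of weighing_cup below 0.02 m/s and distance of each of dropper_bottle, fuse_tin from where it was at the start of the episode below 0.02 m); the robot touches nothing.
It fails at once if the square standby key is pressed (more than 2 mm) (value of joint standby_key above 0.002 m).
It fails at once if the cup is lifted off the pan (more than 10 mm) (z of weighing_cup in the frame of pan_centre above 0.01 m).
It fails at once if the cup is tipped or shoved (angle between weighing_cup's own z axis and vertical above 0.4 rad or distance of weighing_cup from where it was at the start of the episode above 0.02 m).
It fails at once if the bottle or the tin is lifted or knocked away (distance of any of dropper_bottle, fuse_tin from where it was at the start of the episode above 0.03 m).
It also fails if it takes over 51 s, if anything falls off the work surface, if the arm or the gripper's body presses on something with over 40 N, if the wrist force passes 120 N, or if a joint passes its speed limit or range.

## Working session

There is one attempt and no reset: what is moved stays moved. The work goes in short steps, Python scripts to look and compute and a shell command to move; the robot and the scene stay as the last step left them, time stands still between calls to the robot, and variables do not carry over. Pictures are saved under pics/ and viewed, at most 10 in all, crops included, and the job is handed in when it is done.

```bash
ls; mkdir -p pics; cat > h.py <<'E'
import numpy as np,cv2
from rig import robot,vision,job
from scipy.spatial.transform import Rotation as R
def ray(c,p,obs=None):
    K=c["K"]; d=np.linalg.inv(K)@np.array([p[1],p[0],1.])
    if "cam_to_world" in c: T=np.array(c["cam_to_world"])
    else:
        T=np.eye(4);T[:3,:3]=R.from_quat(obs["tool_rot"]).as_matrix();T[:3,3]=obs["position"];T=T@np.array(c["hand_eye"])
    return T[:3,3],T[:3,:3]@d
def atz(c,p,z,obs=None):
    o,d=ray(c,p,obs); return o+d*(z-o[2])/d[2]
E
python3 - <<'E'
from h import *
o=robot.get_obs();print({k:np.round(v,3) for k,v in o.items()})
c={}
for n in ("top","side"):
    c[n]=vision.camera(n);cv2.imwrite(f"pics/{n}0.png",c[n]["frame"][:,:,::-1])
    for l,z in (("balance",.045),("tare_well",.045),("standby_well",.045),("shutter_pocket",.0495),("pan_centre",.055),("weighing_cup",.06),("dropper_bottle",.04),("fuse_tin",.02),("standby_key",.03)):
        r=vision.look_for(n,l)
        for a in r[:2]: print(n,l,np.round(a["point"]),round(a["conf"],2),np.round(atz(c[n],a["point"],z),4))
E
```

```text
pics
{'time': np.float64(0.0), 'q': array([-1.436,  0.528,  1.434,  0.   ,  1.181, -0.178]), 'joint_velocities': array([-0.002, -0.002, -0.001,  0.   ,  0.001,  0.   ]), 'joint_torque': array([-1.0000e-03, -4.4005e+01, -1.7659e+01,  6.3000e-02,  5.8000e-02,
       -0.0000e+00]), 'position': array([ 0.192, -0.594,  0.23 ]), 'tool_rot': array([ 0.988,  0.156,  0.   , -0.001]), 'ft_force': array([ 0.134,  0.743, -0.629]), 'moment': array([-0.033, -0.061,  0.013]), 'grip_force': np.float64(0.0), 'grip_width': np.float64(0.087)}
top balance [271. 331.] 0.76 [ 0.5219 -0.2034  0.045 ]
top tare_well [270. 332.] 0.76 [ 0.5228 -0.2046  0.045 ]
top standby_well [273. 332.] 0.69 [ 0.5194 -0.205   0.045 ]
top shutter_pocket [310. 309.] 0.93 [ 0.4645 -0.1706  0.0495]
top pan_centre [274. 332.] 0.95 [ 0.517  -0.2036  0.055 ]
top weighing_cup [243. 347.] 0.69 [ 0.5623 -0.2258  0.06  ]
top dropper_bottle [218. 266.] 0.92 [ 0.6014 -0.1041  0.04  ]
top fuse_tin [264. 423.] 0.92 [ 0.5344 -0.3426  0.02  ]
top standby_key [315. 353.] 0.66 [ 0.457  -0.2357  0.03  ]
side balance [270. 301.] 0.67 [ 0.5167 -0.241   0.045 ]
side balance [245. 270.] 0.2 [ 0.4699 -0.1644  0.045 ]
side standby_well [272. 299.] 0.77 [ 0.5124 -0.2458  0.045 ]
side shutter_pocket [247. 271.] 0.72 [ 0.471  -0.1765  0.0495]
side pan_centre [271. 297.] 0.71 [ 0.508  -0.2568  0.055 ]
side weighing_cup [252. 328.] 0.67 [ 0.5673 -0.2171  0.06  ]
side weighing_cup [244. 272.] 0.25 [ 0.4739 -0.1836  0.06  ]
side dropper_bottle [224. 338.] 0.58 [ 0.6065 -0.1064  0.04  ]
side fuse_tin [321. 317.] 0.73 [ 0.5292 -0.3402  0.02  ]
side standby_key [245. 270.] 0.38 [ 0.4709 -0.1425  0.03  ]
```

View pics/top0.png

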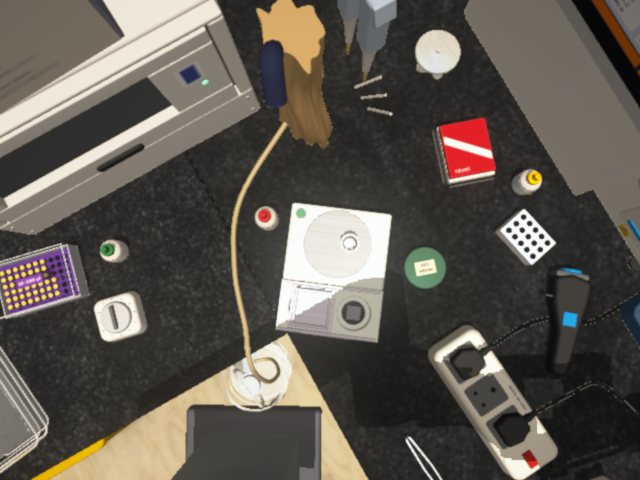

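The top view shows the balance slightly turned, with deck corners at about (291,205), (391,213), (378,342) and (276,331) in col,row. The shutter is over the left well at (310,308), the square key is at (353,314) and the cup at (349,241). The bottle is at (266,217) and the tin at (425,267).

```bash
cat >> h.py <<'E'
def rows(target,yaw,obs=None):
    o=obs or robot.get_obs(); M=R.from_quat(o["tool_rot"]).as_matrix()
    d=M.T@(np.array(target)-o["position"]); cur=np.arctan2(M[1,0],M[0,0])
    t=(yaw-cur+np.pi)%(2*np.pi)-np.pi
    print("shift frac",np.round(d/.3,4),"turn frac",round(-t/2/np.pi,4),"yawnow deg",np.degrees(cur).round(2))
E
python3 - <<'E'
from h import *
c=vision.camera("top")
P=np.array([atz(c,(r,k),.045)[:2] for k,r in ((291,205),(391,213),(378,342),(276,331))])
# model order: (95,75),(95,-75),(-95,-75),(-95,75)
m=np.array([(95,75),(95,-75),(-95,-75),(-95,75)])/1e3
q=P-P.mean(0);th=np.arctan2((m[:,0]*q[:,1]-m[:,1]*q[:,0]).sum(),(m*q).sum())
Rz=np.array([[np.cos(th),-np.sin(th)],[np.sin(th),np.cos(th)]])
print(P.round(4),"centre",P.mean(0),"yaw",np.degrees(th)); print("resid",(q-m@Rz.T).round(4))
for n,v in dict(tare=(-.0575,.036),stby=(-.0575,-.036),pan=(.04,0)).items(): print(n,P.mean(0)+Rz@v)
w=P.mean(0)+Rz@np.array([-.0575,.0])
rows([*(w+Rz@[-.03,0]),.20],th)
E
```

```text
[[ 0.6199 -0.1422]
 [ 0.609  -0.2913]
 [ 0.4191 -0.2723]
 [ 0.4334 -0.1228]] centre [ 0.52035907 -0.20715177] yaw -5.4438427696281995
resid [[-0.0021 -0.0007]
 [ 0.0012 -0.0005]
 [ 0.0005  0.0005]
 [ 0.0005  0.0007]]
tare [ 0.46653374 -0.16585911]
stby [ 0.45970309 -0.23753437]
pan [ 0.56017866 -0.21094657]
shift frac [ 1.17   -1.0083  0.1019] turn frac 0.0649 yawnow deg 17.92
```

```bash
python3 -m handwheel '[[1,-0.86,0,0.065],[1,-0.86,0,0.065],[1,-0.86,0,0.065],[1,-0.86,0,0.065],[1,-0.86,0,0.065],[1,-0.86,0,0.065],[1,-0.86,0,0.065],[1,-0.86,0,0.065],[1,-0.86,0,0.065],[1,-0.86,0,0.065],[1,-0.86,0,0.065],[1,-0.86,0,0.065],[1,-0.86,0,0.065]]' 0 20
python3 - <<'E'
from h import *
o=robot.get_obs();c=vision.camera("wrist");cv2.imwrite("pics/w1.png",c["frame"][:,:,::-1])
print(o["position"],o["ft_force"],o["grip_width"])
for l,z in (("shutter_pocket",.0495),("standby_well",.045),("standby_key",.031),("pan_centre",.055),("weighing_cup",.068)):
    for a in vision.look_for("wrist",l)[:1]: print(l,np.round(a["point"]),round(a["conf"],2),np.round(atz(c,a["point"],z,o),4))
rows([.463,-.202,.2],np.radians(-5.4),o)
E
```

```text
time: 2.13
position: [0.3985, -0.2576, 0.2308]
tool_rot: [0.999, -0.048, 0.0, 0.001]
ft_force: [-0.5, 0.1, -0.6]
grip_width: 0.0082
grip_force: 0.0
[ 0.39850155 -0.25759831  0.23076483] [-0.50042246  0.09421223 -0.60432689] 0.008208605791022113
shutter_pocket [148. 227.] 0.6 [ 0.4717 -0.1782  0.0495]
standby_well [ 97. 251.] 0.92 [ 0.5153 -0.2075  0.045 ]
standby_key [151. 291.] 0.77 [ 0.4623 -0.2378  0.031 ]
pan_centre [ 98. 249.] 0.97 [ 0.514 -0.207  0.055]
weighing_cup [ 25. 264.] 0.7 [ 0.5673 -0.2304  0.068 ]
shift frac [ 0.1963 -0.2051  0.1024] turn frac -0.0002 yawnow deg -5.46
```

View pics/w1.png

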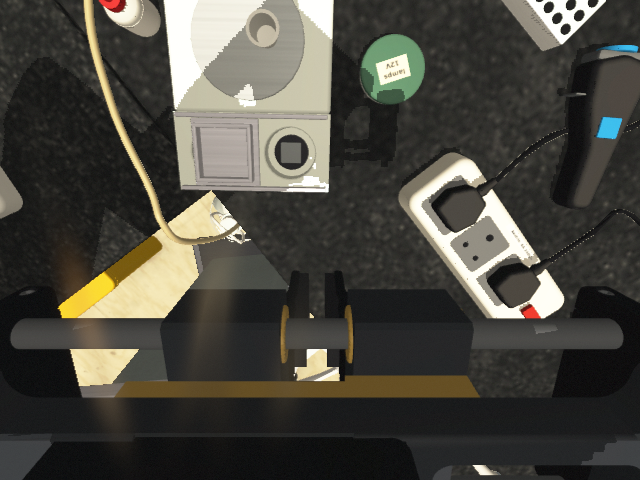

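The wrist view shows the shutter pocket at (222,152) and the open well with its square key at (291,152). The cup is at (263,28) on the pan. Next I move overhead for a closer look.

```bash
python3 -m handwheel '[[0.05,-0.26,0.1,0],[0.05,-0.26,0.1,0],[0.05,-0.26,0.1,0],[0.05,-0.26,0.1,0],[0.05,-0.26,0.1,0]]'
python3 - <<'E'
from h import *
o=robot.get_obs();c=vision.camera("wrist");cv2.imwrite("pics/w2.png",c["frame"][:,:,::-1])
print(o["position"],o["ft_force"],o["grip_width"])
for l,z in (("shutter_pocket",.0495),("standby_key",.031),("weighing_cup",.068)):
    for a in vision.outline_of("wrist",l)[:1]:
        r=cv2.minAreaRect(np.argwhere(a["mask"])[:,::-1].astype(np.float32))
        print(l,np.round(a["point"]),np.round(r[0]),np.round(r[1]),r[2],round(a["conf"],2),np.round(atz(c,r[0][::-1],z,o),4))
E
```

```text
time: 2.85
position: [0.4211, -0.1813, 0.2007]
tool_rot: [0.999, -0.047, 0.0, 0.0]
ft_force: [-0.3, 0.3, 0.6]
grip_width: 0.0002
grip_force: 0.0
[ 0.42113351 -0.18130308  0.20070467] [-0.25463742  0.28907634  0.55208313] 0.00023802559145831334
shutter_pocket [166. 306.] [306. 170.] [73. 72.] 90.0 0.83 [ 0.4691 -0.177   0.0495]
standby_key [168. 374.] [370. 170.] [22. 23.] 90.0 0.71 [ 0.4618 -0.2375  0.031 ]
weighing_cup [ 38. 366.] [364.  39.] [40. 38.] 75.96376037597656 0.71 [ 0.5647 -0.2321  0.068 ]
```

View pics/w2.png

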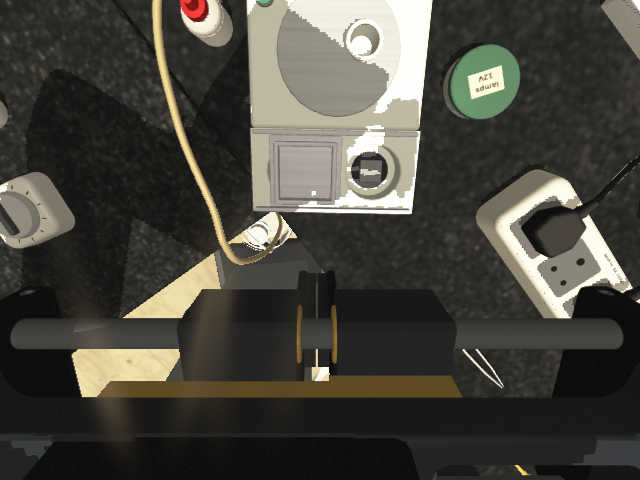

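The shutter pocket is at (306,171) and the square key at (370,170). They are about 61 mm apart, so the shutter starts about 10 mm off its stop. Now I go into the pocket with the fingers shut.

```bash
python3 -m handwheel '[[0.155,-0.026,0.12,0],[0.155,-0.026,0.24,0],[0.155,-0.026,0.36,0],[0.155,-0.026,0.40,0],[0.155,-0.026,0.43,0],[0.155,-0.026,0.45,0],[0.155,-0.026,0.46,0],[0.155,-0.026,0.46,0]]'
python3 - <<'E'
from h import *
o=robot.get_obs();print(o["position"],o["ft_force"]);c=vision.camera("side");f=c["frame"][180:320,200:400,::-1];cv2.imwrite("pics/s1.png",cv2.resize(f,None,fx=4,fy=4))
E
```

```text
time: 3.72
position: [0.4682, -0.1781, 0.0631]
tool_rot: [0.999, -0.048, 0.001, 0.0]
ft_force: [-0.8, -0.2, 0.6]
grip_width: 0.0004
grip_force: 0.0
[ 0.46819428 -0.17805393  0.06306109] [-0.78282385 -0.17121303  0.59390781]
```

View pics/s1.png

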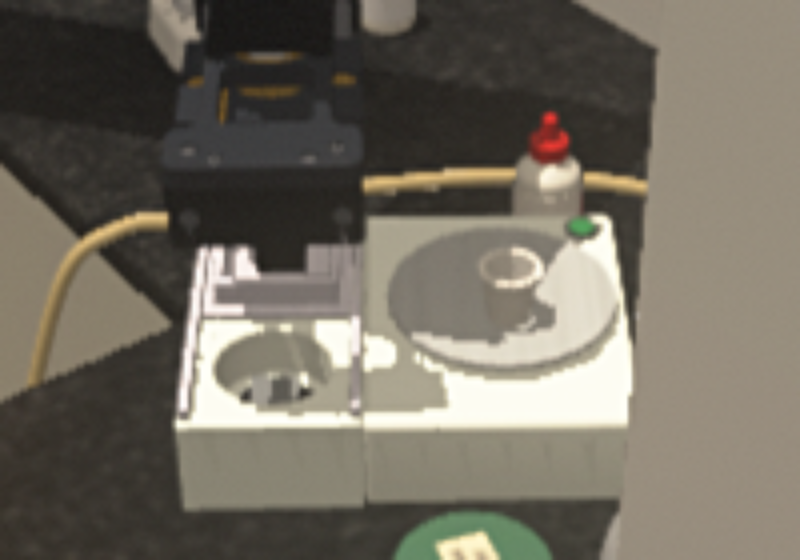

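The side view shows the fingertips inside the pocket, clear of the walls. Now I push along tool +y.

```bash
python3 -m handwheel '[[0,0.02,0,0],[0,0.045,0,0],[0,0.075,0,0],[0,0.105,0,0],[0,0.135,0,0],[0,0.16,0,0],[0,0.185,0,0],[0,0.205,0,0],[0,0.21,0,0],[0,0.215,0,0]]'
```

```text
time: 4.6
position: [0.4615, -0.242, 0.0624]
tool_rot: [0.999, -0.048, -0.0, -0.0]
ft_force: [0.6, 1.3, 0.7]
grip_width: 0.0004
grip_force: 0.8
```

```bash
python3 -m handwheel '[[0,0.005,0,0],[0,0.01,0,0],[0,0.015,0,0],[0,0.015,0,0]]'
```

```text
time: 4.93
position: [0.4611, -0.246, 0.0625]
tool_rot: [0.999, -0.048, -0.0, -0.0]
ft_force: [-0.9, 1.0, 0.1]
grip_width: -0.0001
grip_force: 0.4
```

```bash
python3 -m handwheel '[[0,0.005,0,0],[0,0.01,0,0],[0,0.01,0,0]]'; python3 -m handwheel '[[0,0.005,0,0],[0,0.01,0,0],[0,0.01,0,0]]'
```

```text
time: 5.18
position: [0.4608, -0.2491, 0.0625]
tool_rot: [0.999, -0.048, -0.0, -0.0]
ft_force: [-0.6, 0.8, -0.4]
grip_width: 0.0006
grip_force: 0.5
time: 5.43
position: [0.4605, -0.2511, 0.0625]
tool_rot: [0.999, -0.048, -0.0, -0.001]
ft_force: [1.4, 3.4, 1.3]
grip_width: 0.0005
grip_force: 2.3
```

```bash
python3 - <<'E'
from h import *
o=robot.get_obs();print(o["position"],o["ft_force"]);c=vision.camera("side");f=c["frame"][180:320,200:400,::-1];cv2.imwrite("pics/s2.png",cv2.resize(f,None,fx=4,fy=4))
E
```

```text
[ 0.46048014 -0.2510661   0.06247164] [1.41174148 3.44676314 1.28253754]
```

View pics/s2.png

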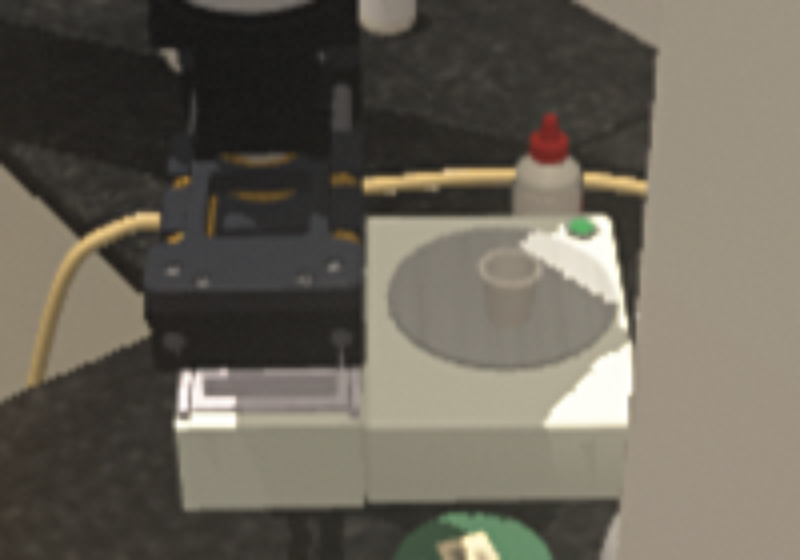

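The shutter is over the right well with its edge at the deck end, and the force is climbing. One more small push will confirm the stop, then I'll retract.

```bash
python3 -m handwheel '[[0,0.006,0,0],[0,0.006,0,0],[0,0.006,0,0],[0,0.006,0,0]]'; python3 -m handwheel '[[0,-0.015,0,0],[0,-0.015,-0.05,0],[0,-0.015,-0.12,0],[0,-0.14,-0.15,0],[0,-0.26,-0.15,0],[0,-0.26,-0.15,0],[0,-0.26,-0.15,0]]'
python3 - <<'E'
from h import *
o=robot.get_obs();c=vision.camera("wrist");cv2.imwrite("pics/w3.png",c["frame"][:300,100:540,::-1])
print(o["position"])
for l,z in (("tare_key_top",.031),("tare_key",.031),("tare_well",.045),("shutter_pocket",.0495)):
    for a in vision.look_for("wrist",l)[:2]: print(l,np.round(a["point"]),round(a["conf"],2),np.round(atz(c,a["point"],z,o),4))
rows([.4686,-.1658,.045],np.radians(-5.4),o)
E
```

```text
time: 5.82
position: [0.4604, -0.2512, 0.0624]
tool_rot: [0.999, -0.049, -0.0, -0.002]
ft_force: [4.0, 9.8, 1.5]
grip_width: 0.0003
grip_force: 4.9
time: 6.4
position: [0.4683, -0.1753, 0.108]
tool_rot: [0.999, -0.046, 0.001, 0.001]
ft_force: [-0.4, -0.7, 0.5]
grip_width: 0.0005
grip_force: 0.0
[ 0.4683157  -0.17531956  0.10799192]
tare_key_top [246. 303.] 0.67 [ 0.4704 -0.1663  0.031 ]
tare_key [245. 299.] 0.63 [ 0.4718 -0.1636  0.031 ]
tare_well [140. 358.] 0.63 [ 0.5416 -0.2085  0.045 ]
shutter_pocket [247. 411.] 0.68 [ 0.4696 -0.2398  0.0495]
shutter_pocket [140. 356.] 0.31 [ 0.5421 -0.2068  0.0495]
shift frac [-0.0022 -0.032   0.2099] turn frac 0.0004 yawnow deg -5.27
```

View pics/w3.png

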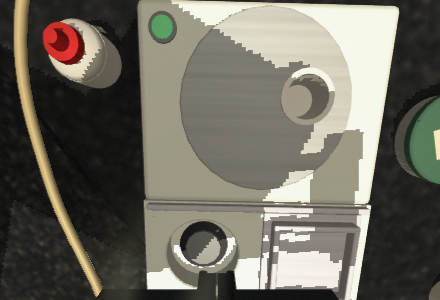

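The shutter is at its far stop and the round key shows in the open well at crop (205,245). The networks put it near (0.470,-0.166). Now I descend over it.

```bash
python3 -m handwheel '[[0.003,-0.031,0,0],[0.003,-0.031,0.08,0],[0.003,-0.031,0.14,0],[0.003,-0.031,0.18,0],[0.003,-0.031,0.21,0],[0.003,-0.031,0.22,0],[0.003,-0.031,0.22,0]]'
```

```text
time: 7.23
position: [0.4694, -0.1668, 0.0409]
tool_rot: [0.999, -0.048, -0.001, -0.0]
ft_force: [-0.5, 0.2, 1.0]
grip_width: 0.0001
grip_force: 0.0
```

```bash
python3 -m handwheel '[[0,0,0.007,0],[0,0,0.014,0],[0,0,0.02,0],[0,0,0.025,0],[0,0,0.028,0],[0,0,0.028,0]]'
```

```text
time: 7.73
position: [0.4702, -0.1673, 0.0343]
tool_rot: [0.999, -0.048, 0.001, 0.0]
ft_force: [-1.3, 0.5, 8.1]
grip_width: -0.0
grip_force: 4.4
```

8 N at z = 0.034 means the key has bottomed. I hold it for over 2 s.

```bash
python3 -m handwheel '[[0,0,0.003,0],[0,0,0.003,0],[0,0,0.003,0],[0,0,0.003,0],[0,0,0.003,0],[0,0,0.003,0],[0,0,0.003,0],[0,0,0.003,0],[0,0,0.003,0],[0,0,0.003,0],[0,0,0.003,0],[0,0,0.003,0],[0,0,0.003,0],[0,0,0.003,0]]'; python3 -m handwheel '[[0,0,0,0],[0,0,0,0],[0,0,0,0],[0,0,0,0],[0,0,0,0],[0,0,0,0],[0,0,0,0],[0,0,0,0],[0,0,0,0],[0,0,0,0],[0,0,0,0],[0,0,0,0],[0,0,0,0],[0,0,0,0]]'
```

```text
time: 8.9
position: [0.4703, -0.1673, 0.0341]
tool_rot: [0.999, -0.048, 0.001, 0.001]
ft_force: [-2.1, -0.2, 15.4]
grip_width: 0.0005
grip_force: 7.8
time: 10.07
position: [0.4703, -0.1673, 0.0341]
tool_rot: [0.999, -0.048, 0.001, 0.001]
ft_force: [-1.6, 0.5, 15.8]
grip_width: 0.0006
grip_force: 7.8
```

```bash
python3 -m handwheel '[[0,0,-0.08,0],[0,0,-0.18,0],[0,0,-0.22,0],[0,0.1,-0.22,0],[0,0.2,-0.22,0],[0,0.24,-0.22,0],[0,0.24,-0.2,0],[0,0.24,-0.16,0],[0,0.24,-0.13,0],[0,0.24,-0.11,0],[0,0.24,-0.103,0],[0,0.24,-0.103,0]]'
python3 - <<'E'
from h import *
c=vision.camera("side");f=c["frame"][180:320,200:400,::-1];cv2.imwrite("pics/s3.png",cv2.resize(f,None,fx=4,fy=4))
E
```

```text
time: 11.07
position: [0.4623, -0.2374, 0.0621]
tool_rot: [0.999, -0.047, -0.001, -0.001]
ft_force: [-0.4, 0.6, 0.1]
grip_width: 0.0004
grip_force: 0.0
```

View pics/s3.png

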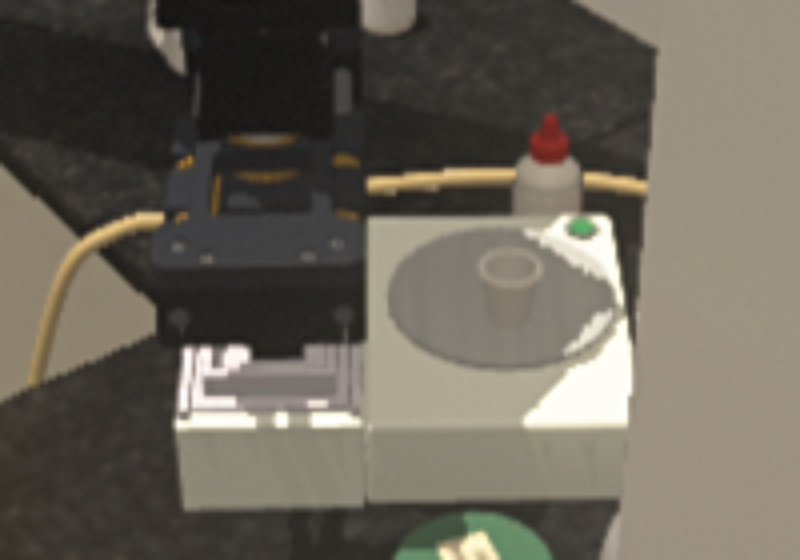

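The fingers are back in the pocket. I push the shutter back until the force rises at the stop.

```bash
python3 -m handwheel '[[0,-0.02,0,0],[0,-0.05,0,0],[0,-0.08,0,0],[0,-0.11,0,0],[0,-0.14,0,0],[0,-0.17,0,0],[0,-0.2,0,0],[0,-0.225,0,0],[0,-0.245,0,0],[0,-0.26,0,0],[0,-0.265,0,0],[0,-0.265,0,0]]'; python3 -m handwheel '[[0,-0.007,0,0],[0,-0.013,0,0],[0,-0.013,0,0]]'; python3 -m handwheel '[[0,-0.007,0,0],[0,-0.013,0,0],[0,-0.013,0,0]]'
```

```text
time: 12.12
position: [0.4698, -0.1585, 0.063]
tool_rot: [0.999, -0.048, -0.001, -0.001]
ft_force: [-0.8, -0.2, -0.7]
grip_width: 0.0006
grip_force: 0.0
time: 12.37
position: [0.4701, -0.1552, 0.0629]
tool_rot: [0.999, -0.048, -0.001, -0.0]
ft_force: [-0.2, -0.5, 0.8]
grip_width: 0.0004
grip_force: 0.2
time: 12.62
position: [0.4707, -0.1518, 0.063]
tool_rot: [0.999, -0.047, -0.001, 0.0]
ft_force: [-2.7, -3.7, 0.0]
grip_width: 0.0006
grip_force: 1.8
```

```bash
python3 -m handwheel '[[0,-0.008,0,0],[0,-0.012,0,0],[0,-0.012,0,0],[0,-0.012,0,0]]'; python3 -m handwheel '[[0,0.025,0,0],[0,0.025,-0.04,0],[0,0.025,-0.14,0],[0,0.025,-0.28,0],[-0.2,0.025,-0.4,0],[-0.2,0.025,-0.4,0],[-0.2,0.025,-0.4,0],[-0.2,0.025,-0.4,0]]'
python3 - <<'E'
from h import *
o=robot.get_obs();c=vision.camera("wrist");cv2.imwrite("pics/w4.png",c["frame"][:300,100:540,::-1])
print(o["position"])
for l,z in (("standby_key",.031),("shutter_pocket",.0495),("weighing_cup",.068),("tare_key",.031)):
    for a in vision.outline_of("wrist",l)[:1]:
        r=cv2.minAreaRect(np.argwhere(a["mask"])[:,::-1].astype(np.float32));print(l,np.round(r[0]),round(a["conf"],2),np.round(atz(c,r[0][::-1],z,o),4))
E
```

```text
time: 12.95
position: [0.4708, -0.1515, 0.063]
tool_rot: [0.999, -0.046, -0.001, 0.002]
ft_force: [-8.1, -14.8, -3.1]
grip_width: 0.0004
grip_force: 8.0
time: 13.62
position: [0.4108, -0.1495, 0.1841]
tool_rot: [0.999, -0.048, 0.001, 0.0]
ft_force: [0.7, -1.2, -0.0]
grip_width: 0.0005
grip_force: 0.0
[ 0.41080448 -0.14945944  0.18409002]
standby_key [408. 158.] 0.85 [ 0.4615 -0.2371  0.031 ]
shutter_pocket [328. 157.] 0.95 [ 0.4702 -0.1658  0.0495]
weighing_cup [414.  18.] 0.9 [ 0.5609 -0.2331  0.068 ]
```

View pics/w4.png

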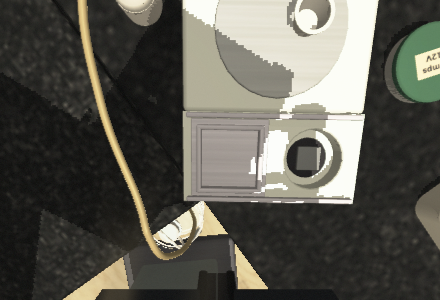

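The shutter is at its stop over the tare well. Its pocket is 72 mm from the square key, which is up, and the cup stands untouched. The arm is clear, so I hand in.

```bash
python3 -m handwheel '[[0,0,0,0],[0,0,0,0],[0,0,0,0]]'; python3 -c "
from rig import job;print(job.hand_in())"
```

```text
time: 14.12
position: [0.4112, -0.1498, 0.1827]
tool_rot: [0.999, -0.048, -0.0, -0.0]
ft_force: [-0.4, -0.5, 0.1]
grip_width: 0.0006
grip_force: 0.0
the job is handed in; nothing more can be done
None
```

I handed the job in at about 14 s: the shutter was pushed to its far stop, the tare key held at the bottom for over 2 s, and the shutter pushed back to its stop; the last picture showed the square key up and the cup standing on the pan, and the hand-in returned no verdict.

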